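# Middle foot of a cabinet base

### The job

The cabinet base lies upside down on the bench with a turned wooden foot glued on near each end. Take the one matching turned foot out of the sloped rack and stand it upright on the base, wide flange down like the other two, midway between them and in line with them. Set it down without dropping it, do not push against the two glued feet, and leave the other two feet in the rack and everything else on the bench where it is.

Things in the scene. Friction and masses are not known exactly. Their poses are not given: they have to be found in the camera images.
- turned_foot: loose turned foot to place, light wood, 100 tall, 0.1-0.2 kg. From its underside: flange 52 dia (z 0 to 10), waist 36 dia (18 to 40), collar 52 dia (48 to 58), plain cylinder 44 dia (62 to flat top at 100). Origin: centre of its underside, z up its axis. At the start it leans in one of three rack bays, axis 30 degrees from vertical, top towards the robot; the cylinder is free for fingers.
- end_foot_left: foot glued near the base's left (+y) end, same shape and size as turned_foot, fixed. Origin: centre of its underside, on the base's upper face; z up, y along the line of the feet away from end_foot_right, which is 260 away centre to centre; x across the base, away from the robot.
- end_foot_right: glued foot near the base's right (-y) end, same shape, size and axes, fixed. Origin: centre of its underside. The pair as a whole is not centred on the panel.
- base_panel: plywood cabinet base 160 (x) x 360 (y) x 18 lying on a 3 thick black rubber mat (190 x 380), fixed; its upper face is 21 above the bench. Origin: centre of the mat's underside, on the bench; y along its length to the left, z up.
- rack: plywood rack 275 (y) x 150 (x), fixed. Origin: centre of its underside, x away from the robot. Bays at y = -85, 0, 85, open on top and far side: a ledge tilted 30 degrees about y carries a foot (its underside's centre 55 above the bench at x = 0); back board on the robot's side, 66 high along the foot; fins 26 high between bays. Bays run along y.
- square_foot: a different loose foot in the rack, a plain square wooden block 52 x 52 x 100, leaning the same way. Leave it. Origin: centre of its underside, z up its axis.
- short_foot: a different loose foot in the rack, turned like the others but only 60 tall, 52 dia. Leave it. Origin: centre of its underside, z up its axis.
- glue_bottle: white bottle 60 dia x 170 standing beyond the base. Leave it. Origin: centre of its underside.
- hammer: hammer with a wooden handle lying on the bench beyond the base, 260 long. Leave it. Origin: on the bench under the middle of its length.
- try_square: try square lying on the near side, between base and rack: dark wood stock 22 x 120 x 18 with a 190 steel blade. Leave it. Origin: centre of the stock's underside.

How it is judged:
At the end, for the whole second after the job is handed in: The turned foot stands released and still on the base, flange down, upright within 3.4 degrees, centre within 10 mm of the midpoint of the two glued feet along and across their line; the other two feet, glue bottle, hammer and try square are within 20 mm of their starts (x of turned_foot in the frame of end_foot_left between -0.01 and 0.01 m and y of turned_foot in the frame of end_foot_left between -0.14 and -0.12 m and z of turned_foot in the frame of end_foot_left between -0.004 and 0.004 m and angle between turned_foot's own z axis and vertical below 0.06 rad and linear speed of turned_foot below 0.02 m/s and contact force between the fingers and turned_foot below 0.1 N and distance of each of square_foot, short_foot, glue_bottle, hammer, try_square from where it was at the start of the episode below 0.02 m); the robot touches nothing.
It fails at once if the turned foot is dropped (falls faster than 0.45 m/s while not held) (linear speed of turned_foot above 0.45 m/s and contact force between the fingers and turned_foot below 0.1 N).
It fails at once if a glued foot is pushed with more than 8 N (contact force between any of end_foot_left, end_foot_right and anything else above 8 N).
It fails at once if another foot in the rack, the glue bottle, the hammer or the try square is moved more than 20 mm (distance of any of square_foot, short_foot, glue_bottle, hammer, try_square from where it was at the start of the episode above 0.02 m).
It also fails if it takes over 35 s, if anything falls off the work surface, if the arm or the gripper's body presses on something with over 40 N, if the wrist force passes 120 N, or if a joint passes its speed limit or range.

### The arm

A 7-joint arm with a two-finger parallel gripper is mounted at the origin on the work surface. World frame = base frame: x ahead of the robot, y to its left, z up, the work surface at z = 0. Lengths are in m, angles in rad, forces in N, time in s.
With the tool pointing down it reaches from about 0.4 to 0.75 m from the base axis. Payload 19.5 kg.
Tool frame: the origin (TCP) lies at the very end of the fingers, on their centre line; the grasp point (between the pads) lies 19 mm behind it; z points along the fingers, y is the line along which they close (so a half turn about z gives the same grasp; the last joint's range is limited). The gripper opens to 85 mm and grips with 20 to 120 N. Pads are 22 mm wide; open, the fingers measure 114 mm over their backs; the gripper's body (76 mm by 85 mm) begins 54 mm behind the grasp point. The pads swing forward as they close: fully open they stand 13 mm farther back than shut.
Start: joints at [-0.042, 0.707, -0.028, 1.485, 0.022, 0.951, -0.075], TCP at [0.575, 0, 0.231] pointing down, gripper open.
Joint ranges: [-2.71, 2.71], [-0.32, 2.16], [-1.57, 1.52], [0, 2.45], [-1.46, 4.6], [0, 2.02], [-2.83, 2.83]. Speed limits (rad/s): [1.89, 1.89, 2.57, 2.57, 3.01, 3.01, 3.01].

### API

Orientations are given as a unit quaternion [x, y, z, w].
In Python, from bench import readout, vision, manip gives the robot as it stands.
- The arm moves only by the tool arm_command, never from a script. Its arguments are lists of equal length, an entry for each row: "dr": the turn, a rotation vector about the tool's x, y, z each as a share of 45 degrees, from -1 to 1, a list of three; "delta_pos": the shift along the tool's x, y, z each as a share of 0.15 m, from -1 to 1, a list of three; "fingers": the opening, from -1 (shut) to 1 (fully open). In form: {"dr": [[wx, wy, wz], ...], "delta_pos": [[dx, dy, dz], ...], "fingers": [fingers, ...]}. A call has 1 to 10 rows; each row is the pose to reach, as a shift and turn from the pose commanded when the call began, along the tool's axes at that moment; what a row does not reach only later rows make up. A row lasts 1/10 s, in which the tool goes at most 50 mm and 8.59 degrees, less where a joint would pass 70% of its speed; a pose out of reach is approached as far as the arm can. A call with a number of a shift or a turn outside -1 to 1 is refused whole. A call with a gripper value outside its range is refused whole. The fingers move at their own pace and stop on an object; the grip force is fixed at half the most. Time passes only in rows, so rows that repeat a pose let the fingers close. It gives the time, the measured TCP pose, the force, the opening and the grip force at its end, in the units of the state.
- readout.observe(): the state, without advancing time (a new reading comes with each control period).
- vision.grab_frame(name): name is "scene" or "side" or "wrist"; returns a dict with "img" (384x512x3 uint8, red, green, blue), "fx", "fy", "cx", "cy" (pixels), "R" (3x3) and "t" (3): a world point X has camera coordinates R X + t. Camera axes: x right, y down, z forward; pixel columns grow to the right and rows downward; lengths in m; the calibration is good to about 2 mm. The wrist camera is an equidistant fisheye: a pixel r from the principal point sees the ray r / f radians off the axis. A picture is of the moment at which its call begins. There is no depth.
- manip.finish_job(): hands the job in; it is judged then, once.
The state is a dict: "time_s": time; "q": joint angles; "joint_vel": joint speeds; "joint_efforts": joint torques, N m; "tcp_pos": TCP position; "tcp_rot": TCP orientation; "contact_force": force on the tool from outside, world axes, zero at the start; "torque": the same for the moment, N m; "grip_width": opening from 0.0 (shut) to 1.0 (fully open); "finger_force": force on a finger pad.
Only numpy, scipy, OpenCV 4.12 (cv2) and the standard library are available. Lean on these libraries where they do the work, as an engineer would, in place of code of your own. Each camera call takes 0.05 s, during which the arm holds its last target. There are 200 camera calls.

## Working session

There is one attempt and no reset: what is moved stays moved. The work goes in short steps, Python scripts to look and compute and a tool call to move; the robot and the scene stay as the last step left them, time stands still between calls to the robot, and variables do not carry over. Pictures are saved under pics/ and viewed, at most 10 in all, crops included, and the job is handed in when it is done.

Besides the shell and the picture viewer there is one more tool, called after "Request:" by a JSON object that holds its "name" and its "arguments", one argument or row to a line. arm_command: Moves the arm, as the interface text tells. Shift numbers are shares of 0.15 m and turn numbers shares of 45 degrees, none past 1 either way. Its arguments: {"type":"object","properties":{"dr":{"type":"array","items":{"type":"array","items":{"type":"number","minimum":-1,"maximum":1}}},"delta_pos":{"type":"array","items":{"type":"array","items":{"type":"number","minimum":-1,"maximum":1}}},"fingers":{"type":"array","items":{"type":"number"}}},"required":["dr","delta_pos","fingers"]}

```bash
mkdir -p pics
cat > h.py <<'E'
import numpy as np, cv2, pickle
def grab(n,tag):
    from bench import vision
    f=vision.grab_frame(n); pickle.dump(f,open(f'pics/{tag}.pkl','wb'))
    cv2.imwrite(f'pics/{tag}.png',cv2.cvtColor(np.array(f['img']),cv2.COLOR_RGB2BGR)); return f
def load(tag): return pickle.load(open(f'pics/{tag}.pkl','rb'))
def ray(f,u,v,fish=False):
    R=np.array(f['R']);t=np.array(f['t'])
    a=np.array([(u-f['cx'])/f['fx'],(v-f['cy'])/f['fy']])
    if fish:
        r=np.linalg.norm(a); d=np.array([*(a/max(r,1e-9)*np.sin(r)),np.cos(r)])
    else: d=np.array([*a,1.])
    d=R.T@d; return -R.T@t, d/np.linalg.norm(d)
def plane(f,u,v,z,fish=False):
    o,d=ray(f,u,v,fish); return o+d*(z-o[2])/d[2]
def proj(f,X,fish=False):
    p=np.array(f['R'])@np.array(X)+np.array(f['t'])
    if fish:
        r=np.hypot(p[0],p[1]); th=np.arctan2(r,p[2]); s=th/max(r,1e-9)
        return np.array([f['cx']+f['fx']*p[0]*s,f['cy']+f['fy']*p[1]*s])
    return np.array([f['cx']+f['fx']*p[0]/p[2],f['cy']+f['fy']*p[1]/p[2]])
def tri(rs):
    A=np.zeros((3,3));b=np.zeros(3)
    for o,d in rs:
        P=np.eye(3)-np.outer(d,d);A+=P;b+=P@o
    X=np.linalg.solve(A,b); return X,[np.linalg.norm((np.eye(3)-np.outer(d,d))@(X-o)) for o,d in rs]
E
python3 - <<'E'
from h import *
from bench import readout
s=readout.observe(); print(s)
fs=[]
for n in ['scene','side','wrist']:
    f=grab(n,n+'0'); print(n,f['fx'],f['fy'],f['cx'],f['cy'],np.round(f['R'],3).tolist(),np.round(f['t'],3)); 
    cv2.imwrite(f'pics/{n}0b.png',cv2.resize(cv2.imread(f'pics/{n}0.png'),(800,600),interpolation=cv2.INTER_CUBIC))
E
```

```text
{'time_s': 0.0, 'q': array([-0.04167352,  0.70708567, -0.02762601,  1.48501823,  0.02198042,
        0.95091798, -0.0754947 ]), 'joint_vel': array([-2.99370173e-04, -6.13214744e-06, -6.60710510e-04, -8.66236882e-06,
        1.10451210e-04, -7.53614928e-04,  1.00288354e-05]), 'joint_efforts': array([-3.35119905e-03, -8.83210659e+01,  1.23306759e+00, -2.36173260e+01,
        1.66974653e-02,  6.38553465e-03, -2.14882397e-05]), 'tcp_pos': array([ 5.74720227e-01, -7.94595251e-06,  2.30832803e-01]), 'tcp_rot': array([ 7.07115596e-01,  7.07097741e-01, -4.04312030e-04, -3.92975921e-04]), 'contact_force': array([ 0.33515093, -0.47473659,  0.36617402]), 'torque': array([-0.01581682,  0.00530868,  0.02683185]), 'finger_force': 0.0, 'grip_width': 0.9978669307414206}
scene 488.236717176179 488.236717176179 258.8216526660672 197.39150207136984 [[0.073, 0.997, 0.008], [0.566, -0.035, -0.823], [-0.821, 0.065, -0.567]] [-0.079 -0.268  1.84 ]
side 359.39168074499617 359.39168074499617 255.5175480759283 192.1037819335759 [[-0.782, -0.623, 0.012], [-0.415, 0.507, -0.755], [0.464, -0.596, -0.656]] [0.467 0.261 0.675]
wrist 297.3186396354542 297.3186396354542 251.7601908690596 189.56865256566556 [[1.0, -0.002, -0.001], [-0.002, -0.966, 0.258], [-0.001, -0.258, -0.966]] [-0.576 -0.034  0.379]
```

View pics/scene0b.png

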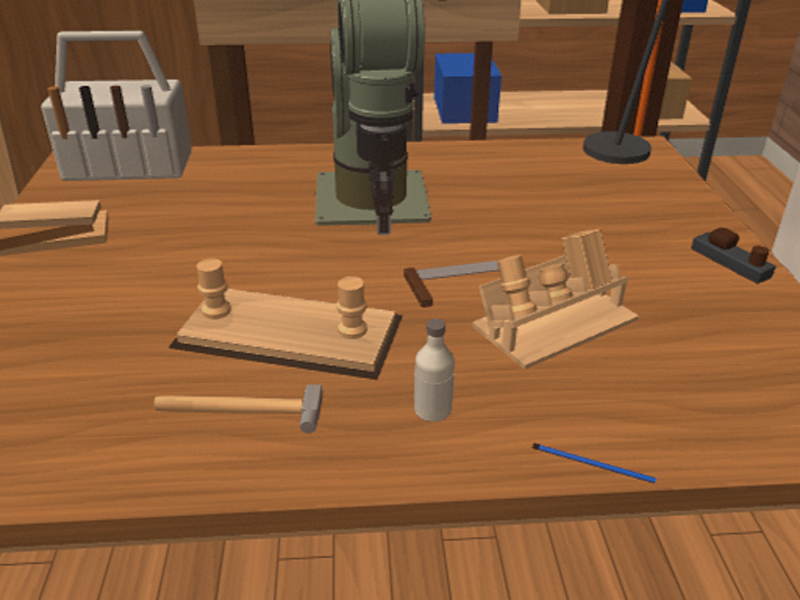

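View pics/side0b.png

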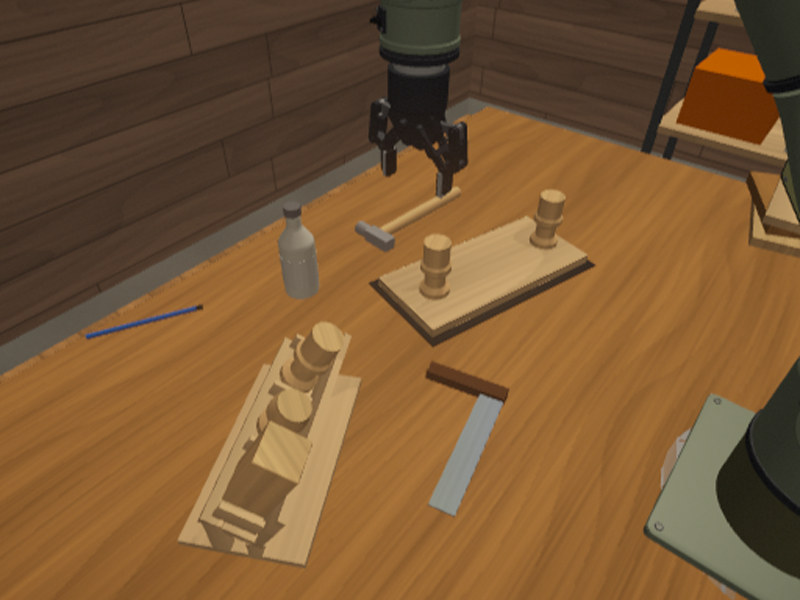

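View pics/wrist0b.png

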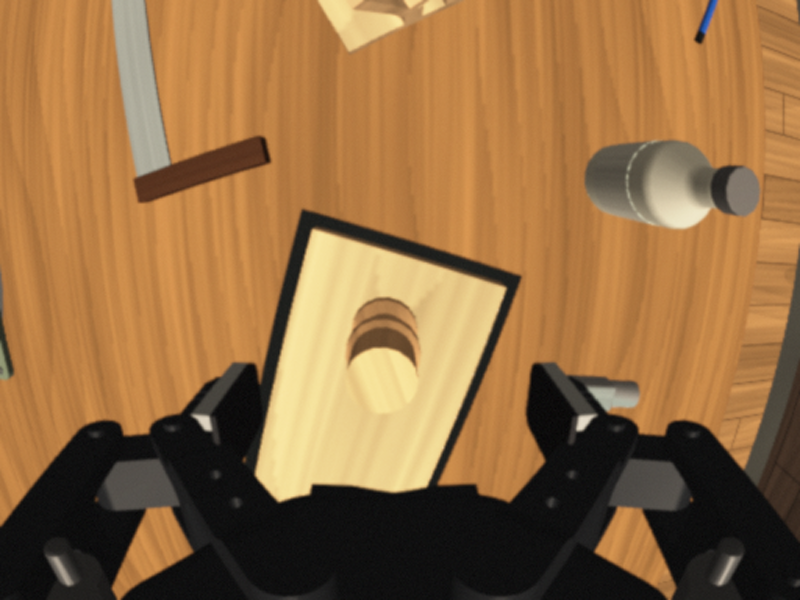

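Run:
```python
from h import *
S=load('scene0');D=load('side0');W=load('wrist0');k=1.5625
def T(n,s,d,w=None):
    rs=[ray(S,s[0]/k,s[1]/k),ray(D,d[0]/k,d[1]/k)]
    if w: rs.append(ray(W,w[0]/k,w[1]/k,True))
    X,e=tri(rs);print(n,X.round(4),np.round(e,4))
T('Ltop',(351,284),(437,241),(383,380)); T('Rtop',(209,266),(551,196)); T('foottop',(512,260),(325,338))
T('sqtop',(586,237),(283,452))
for p in [(474,323),(525,362),(637,317)]: print('rackS',plane(S,p[0]/k,p[1]/k,0.01).round(4))
for p in [(360,378),(305,563),(180,542)]: print('rackD',plane(D,p[0]/k,p[1]/k,0.01).round(4))
```

```text
Ltop [ 0.5689 -0.0563  0.1196] [0.0014 0.0016 0.001 ]
Rtop [ 0.4929 -0.3044  0.118 ] [0. 0.]
foottop [0.5383 0.2263 0.1387] [0.001 0.001]
sqtop [0.4588 0.3756 0.1364] [0.0054 0.0054]
rackS [0.5449 0.1669 0.01  ]
rackS [0.6639 0.2371 0.01  ]
rackS [0.5449 0.4724 0.01  ]
rackD [0.5388 0.1654 0.01  ]
rackD [0.408  0.4041 0.01  ]
rackD [0.5346 0.4758 0.01  ]
```

```bash
cat >> h.py <<'E'
from scipy.spatial.transform import Rotation as Ro
def rel(pos,Rt,s=None,cmd=None):
    """shares of turn and shift in the tool frame from the current (or commanded) pose"""
    if cmd is None:
        from bench import readout
        s=readout.observe(); p0=np.array(s['tcp_pos']);R0=Ro.from_quat(s['tcp_rot'])
    else: p0,R0=cmd[0],Ro.from_matrix(cmd[1])
    dr=(R0.inv()*Ro.from_matrix(Rt)).as_rotvec()/np.radians(45); dp=R0.inv().apply(np.array(pos)-p0)/0.15
    print('dr',dr.round(4),'dp',dp.round(4),'rows turn',np.linalg.norm(dr)*45/8.59,'rows shift',np.linalg.norm(dp)*3)
def toolR(z,y):
    z=z/np.linalg.norm(z); y=y-z*(y@z); y/=np.linalg.norm(y); return np.c_[np.cross(y,z),y,z]
yaw=np.radians(29.3); rx=np.array([np.cos(yaw),np.sin(yaw),0]); ry=np.array([-np.sin(yaw),np.cos(yaw),0])
ax=-0.5*rx+np.array([0,0,np.sqrt(.75)])
E
python3 - <<'E'
from h import *
Rt=toolR(-ax,-ry); print(Rt.round(3))
rel(np.array([.494,.2,.235]),Rt)
E
```

```text
[[ 0.755  0.489  0.436]
 [ 0.424 -0.872  0.245]
 [ 0.5    0.    -0.866]]
dr [-0.3537  0.6031  1.3165] dp [ 1.3333 -0.5388 -0.0266] rows turn 7.808933573146166 rows shift 4.31501302276941
```

Request:
{"name": "arm_command", "arguments": {
  "dr": [
    [-0.18, 0.3, 0.66],
    [-0.18, 0.3, 0.66],
    [-0.18, 0.3, 0.66],
    [-0.18, 0.3, 0.66],
    [-0.18, 0.3, 0.66],
    [-0.18, 0.3, 0.66]
  ],
  "delta_pos": [
    [0.7, -0.28, -0.1],
    [0.7, -0.28, -0.1],
    [0.7, -0.28, -0.1],
    [0.7, -0.28, -0.1],
    [0.7, -0.28, -0.1],
    [0.7, -0.28, -0.1]
  ],
  "fingers": [1, 1, 1, 1, 1, 1]
}}

```text
time_s: 0.75
tcp_pos: [0.5331, 0.1048, 0.2463]
tcp_rot: [0.857, 0.498, 0.131, -0.033]
contact_force: [-0.5, -0.4, 0.0]
grip_width: 1.002
finger_force: 0.0
```

Run:
```python
from h import *
rel(np.array([.494,.2,.235]),toolR(-ax,-ry))
```

```text
dr [-0.1733  0.3023  0.6614] dp [ 0.3937 -0.5495  0.1408] rows turn 3.9162159638607883 rows shift 2.07147165081428
```

Request:
{"name": "arm_command", "arguments": {
  "dr": [
    [-0.17, 0.3, 0.66],
    [-0.17, 0.3, 0.66],
    [-0.17, 0.3, 0.66],
    [-0.17, 0.3, 0.66],
    [-0.17, 0.3, 0.66],
    [-0.17, 0.3, 0.66],
    [-0.17, 0.3, 0.66]
  ],
  "delta_pos": [
    [0.39, -0.55, 0.14],
    [0.39, -0.55, 0.14],
    [0.39, -0.55, 0.14],
    [0.39, -0.55, 0.14],
    [0.39, -0.55, 0.14],
    [0.39, -0.55, 0.14],
    [0.39, -0.55, 0.14]
  ],
  "fingers": [1, 1, 1, 1, 1, 1, 1]
}}

```text
time_s: 1.45
tcp_pos: [0.4996, 0.2022, 0.2452]
tcp_rot: [0.936, 0.246, 0.242, -0.066]
contact_force: [-0.1, -0.1, -0.8]
grip_width: 1.001
finger_force: 0.0
```

Run:
```python
from h import *
W=grab('wrist','wrist1')
cv2.imwrite('pics/wrist1b.png',cv2.resize(cv2.imread('pics/wrist1.png'),(800,600),interpolation=cv2.INTER_CUBIC))
rel(np.array([.494,.2,.235]),toolR(-ax,-ry))
b=np.array([.5817,.2487,.055])
for h in (0,.1): print(proj(W,b+ax*h,True)*1.5625)
```

```text
dr [-0.0078  0.022   0.0017] dp [-0.0676 -0.0059  0.0403] rows turn 0.12236482941480609 rows shift 0.23686092487192817
[391.82410547 273.40998105]
[390.3512996  312.81330767]
```

View pics/wrist1b.png

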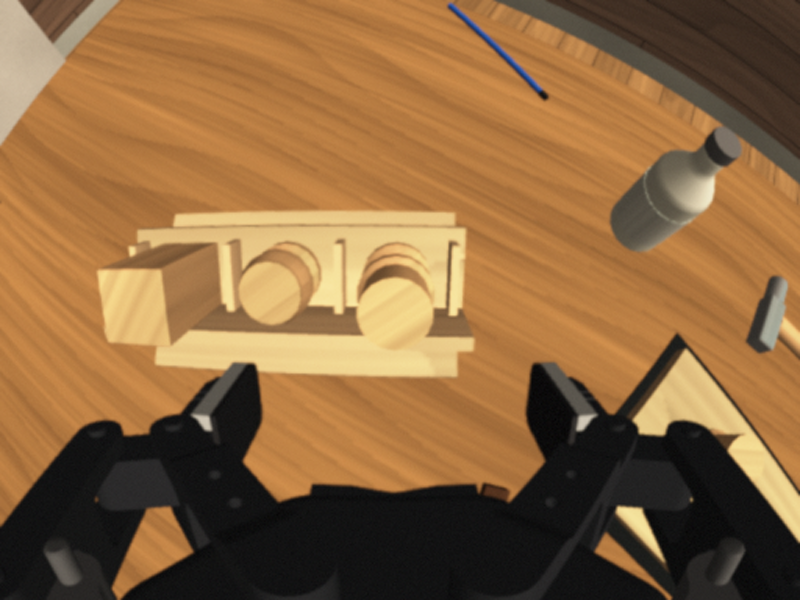

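```bash
cat >> h.py <<'E'
def disc(tag,box,r,fish=True):
    """circle in a 4x crop; box x0,y0,x1,y1 and radii in raw pixels"""
    g=cv2.imread(f'pics/{tag}.png',0); x0,y0,x1,y1=box
    c=cv2.resize(g[y0:y1,x0:x1],None,fx=4,fy=4,interpolation=cv2.INTER_CUBIC); c=cv2.GaussianBlur(c,(9,9),2)
    C=cv2.HoughCircles(c,cv2.HOUGH_GRADIENT_ALT,1.5,20,param1=150,param2=.5,minRadius=int(4*r[0]),maxRadius=int(4*r[1]))
    if C is None: return None
    return [(a[0]/4+x0-.375,a[1]/4+y0-.375,a[2]/4) for a in C[0][:4]]
E
python3 - <<'E'
from h import *
W=load('wrist1');D=load('side0');S=load('scene0');k=1.5625
c=disc('wrist1',(215,165,290,235),(20,30));print(c)
u,v=(c[0][:2] if c else (395/k,312.5/k))
for rs in ([ray(W,u,v,True),ray(D,325/k,338/k)],[ray(W,u,v,True),ray(D,325/k,338/k),ray(S,512/k,259/k)]):
    X,e=tri(rs);print(X.round(4),np.round(e,4))
# rack direction: base-board front and rear edges
for p in [(155,365),(458,377),(175,213),(455,213)]: print(p,plane(W,p[0]/k,p[1]/k,.01,True).round(4))
E
```

```text
None
[0.5409 0.2227 0.135 ] [0.0001 0.0001]
[0.539  0.2248 0.1396] [0.0027 0.0013 0.0024]
(155, 365) [0.4098 0.4051 0.01  ]
(458, 377) [0.5413 0.1618 0.01  ]
(175, 213) [0.5434 0.4782 0.01  ]
(455, 213) [0.6735 0.2336 0.01  ]
```

```bash
sed -i 's/radians(29.3)/radians(28.3)/' h.py
python3 - <<'E'
from h import *
W=load('wrist1')
print(plane(W,395/1.5625,312.5/1.5625,.1416,True))
b=np.array([.5823,.2440,.055])
rel(b+ax*.15,toolR(-ax,-ry))
E
```

```text
[0.53957011 0.22199121 0.1416    ]
dr [-0.0187  0.022   0.021 ] dp [-0.0924  0.0198  0.4083] rows turn 0.1872203511830576 rows shift 1.2573966520390238
```

Request:
{"name": "arm_command", "arguments": {
  "dr": [
    [-0.02, 0.02, 0.02],
    [-0.02, 0.02, 0.02],
    [-0.02, 0.02, 0.02],
    [-0.02, 0.02, 0.02],
    [-0.02, 0.02, 0.02],
    [-0.02, 0.02, 0.02]
  ],
  "delta_pos": [
    [-0.09, 0.02, 0.1],
    [-0.09, 0.02, 0.2],
    [-0.09, 0.02, 0.3],
    [-0.09, 0.02, 0.41],
    [-0.09, 0.02, 0.41],
    [-0.09, 0.02, 0.41]
  ],
  "fingers": [1, 1, 1, 1, 1, 1]
}}

```text
time_s: 2.1
tcp_pos: [0.5326, 0.2129, 0.2083]
tcp_rot: [0.941, 0.239, 0.23, -0.06]
contact_force: [-0.1, -0.5, -0.1]
grip_width: 1.001
finger_force: 0.0
```

Run:
```python
from h import *
W=grab('wrist','wrist2')
cv2.imwrite('pics/wrist2b.png',cv2.resize(cv2.imread('pics/wrist2.png'),(800,600),interpolation=cv2.INTER_CUBIC))
b=np.array([.5823,.2440,.055])
rel(b+ax*.15,toolR(-ax,-ry))
print(proj(W,b+ax*.1,True)*1.5625, disc('wrist2',(190,140,320,280),(25,50)))
```

```text
dr [-0.0065  0.0542  0.005 ] dp [-0.1693 -0.0257  0.0889] rows turn 0.2873649452190837 rows shift 0.578867893617196
[382.15911599 365.64967112] None
```

View pics/wrist2b.png

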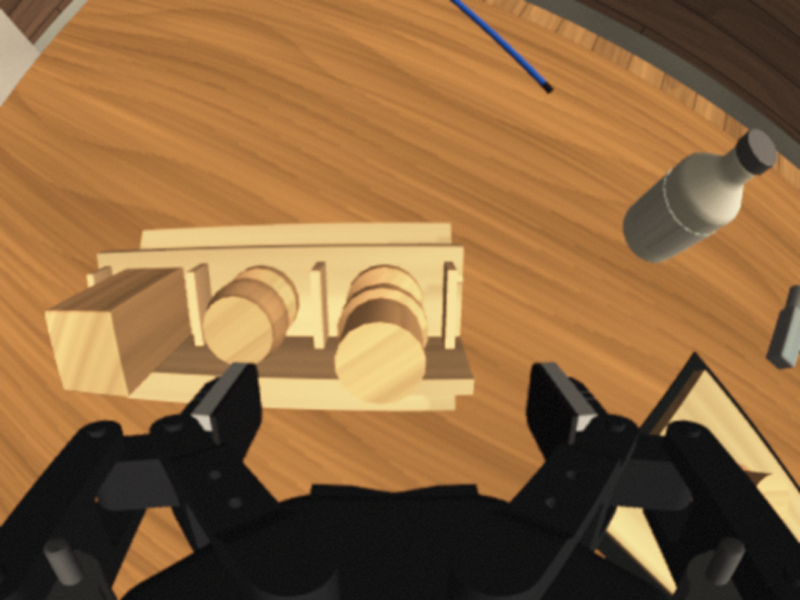

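Run:
```python
from h import *
from bench import readout
s=readout.observe();print(s['q'].round(3),s['joint_vel'].round(3),s['tcp_pos'])
W1=load('wrist1');W=load('wrist2');k=1.5625;D=load('side0');S=load('scene0')
u=(380.5/k,359.5/k);print(plane(W,*u,.1416,True))
for rs in ([ray(W,*u,True),ray(W1,395/k,312.5/k,True)],[ray(W,*u,True),ray(W1,395/k,312.5/k,True),ray(D,325/k,338/k),ray(S,512/k,259/k)]):
    X,e=tri(rs);print(X.round(4),np.round(e,4))
```

```text
[-0.374  0.608 -0.065  2.055 -1.453  0.003 -0.038] [ 0.    -0.009  0.     0.004  0.04  -0.004 -0.101] [0.53248546 0.21284237 0.20846734]
[0.54052234 0.22243349 0.1416    ]
[0.541  0.2229 0.1338] [0.0001 0.0001]
[0.5397 0.2241 0.1394] [0.0018 0.0019 0.0018 0.0031]
```

```bash
cat >> h.py <<'E'
top=np.array([.5402,.2226,.141])
def tilt(deg,d,y): 
    t=np.radians(deg); return toolR(np.sin(t)*d-np.array([0,0,np.cos(t)]),y)
E
python3 - <<'E'
from h import *
Rt=tilt(12,rx,-ry); g=top-.017*ax
print('grasp',g); rel(g-Rt[:,2]*.1,Rt)
E
```

```text
grasp [0.54768406 0.22662975 0.12627757]
dr [-0.0057 -0.3458  0.006 ] dp [ 0.0432 -0.0332 -0.0949] rows turn 1.8118492829205797 rows shift 0.32817455202101686
```

Request:
{"name": "arm_command", "arguments": {
  "dr": [
    [0, -0.1, 0],
    [0, -0.2, 0],
    [0, -0.3, 0],
    [0, -0.35, 0],
    [0, -0.35, 0],
    [0, -0.35, 0],
    [0, -0.35, 0],
    [0, -0.35, 0]
  ],
  "delta_pos": [
    [0.04, -0.03, -0.1],
    [0.04, -0.03, -0.1],
    [0.04, -0.03, -0.1],
    [0.04, -0.03, -0.1],
    [0.04, -0.03, -0.1],
    [0.04, -0.03, -0.1],
    [0.04, -0.03, -0.1],
    [0.04, -0.03, -0.1]
  ],
  "fingers": [1, 1, 1, 1, 1, 1, 1, 1]
}}

```text
time_s: 2.95
tcp_pos: [0.5283, 0.2147, 0.2245]
tcp_rot: [0.965, 0.242, 0.099, -0.028]
contact_force: [0.4, 0.3, 0.5]
grip_width: 0.999
finger_force: 0.0
```

Run:
```python
from h import *
from bench import readout
Rt=tilt(12,rx,-ry); g=top-.017*ax
rel(g-Rt[:,2]*.1,Rt)
print(readout.observe()['q'].round(3))
```

```text
dr [-0.006   0.0036 -0.0024] dp [ 0.0122 -0.0086  0.0056] rows turn 0.038936592407915874 rows shift 0.04779793186157311
[-0.805  0.731  0.72   1.759 -0.802  0.737 -0.757]
```

Request:
{"name": "arm_command", "arguments": {
  "dr": [
    [0, 0, 0],
    [0, 0, 0],
    [0, 0, 0],
    [0, 0, 0],
    [0, 0, 0],
    [0, 0, 0],
    [0, 0, 0],
    [0, 0, 0],
    [0, 0, 0],
    [0, 0, 0]
  ],
  "delta_pos": [
    [0.01, -0.01, 0.1],
    [0.01, -0.01, 0.2],
    [0.01, -0.01, 0.3],
    [0.01, -0.01, 0.4],
    [0.01, -0.01, 0.5],
    [0.01, -0.01, 0.6],
    [0.01, -0.01, 0.7],
    [0.01, -0.01, 0.8],
    [0.01, -0.01, 0.8],
    [0.01, -0.01, 0.8]
  ],
  "fingers": [1, 1, 1, 1, 1, 1, 1, 1, 1, 1]
}}

```text
time_s: 3.95
tcp_pos: [0.5505, 0.2288, 0.1077]
tcp_rot: [0.965, 0.243, 0.099, -0.027]
contact_force: [0.0, 0.9, 0.7]
grip_width: 0.999
finger_force: 0.0
```

Run:
```python
from h import *
W=grab('wrist','wrist3');D=grab('side','side3')
a=cv2.imread('pics/wrist3.png')[120:330,120:400]; b=cv2.imread('pics/side3.png')[140:350,90:370]
cv2.imwrite('pics/v3.png',cv2.resize(np.hstack([a,b]),(800,300),interpolation=cv2.INTER_CUBIC))
Rt=tilt(12,rx,-ry); g=top-.017*ax
rel(g+Rt[:,2]*.02,Rt)
```

```text
dr [-0.0043  0.0039 -0.0019] dp [0.0013 0.0049 0.011 ] rows turn 0.03215033446973001 rows shift 0.03634807221983797
```

View pics/v3.png

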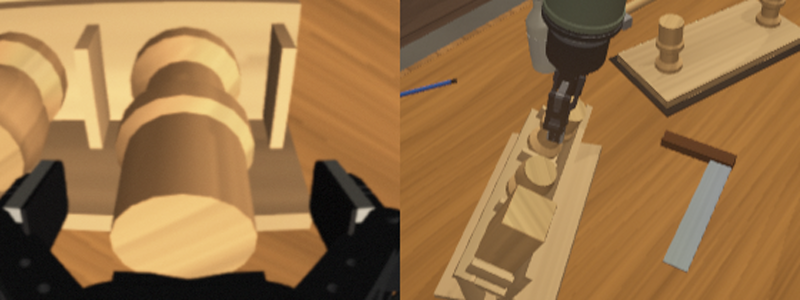

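The fingers flank the cylinder evenly: it is centred near column 185, and the pads stand at about 67 and 312. Nothing else is touched, so I'll close.

Request:
{"name": "arm_command", "arguments": {
  "dr": [
    [0, 0, 0],
    [0, 0, 0],
    [0, 0, 0],
    [0, 0, 0],
    [0, 0, 0],
    [0, 0, 0],
    [0, 0, 0],
    [0, 0, 0],
    [0, 0, 0],
    [0, 0, 0]
  ],
  "delta_pos": [
    [0, 0, 0],
    [0, 0, 0],
    [0, 0, 0],
    [0, 0, 0],
    [0, 0, 0],
    [0, 0, 0],
    [0, 0, 0],
    [0, 0, 0],
    [0, 0, 0],
    [0, 0, 0]
  ],
  "fingers": [-1, -1, -1, -1, -1, -1, -1, -1, -1, -1]
}}

```text
time_s: 5.05
tcp_pos: [0.5504, 0.229, 0.1081]
tcp_rot: [0.965, 0.243, 0.099, -0.027]
contact_force: [-3.0, -0.3, 7.5]
grip_width: 0.501
finger_force: 59.7
```

Run:
```python
from h import *
from bench import readout
s=readout.observe(); R=Ro.from_quat(s['tcp_rot']); p=s['tcp_pos']
print(R.inv().apply(ax*.09)/.15, R.inv().apply([0,0,.09])/.15,R.inv().apply(top-p),R.inv().apply(ax),s['q'].round(3),s['torque'])
```

```text
[-0.18734711 -0.00183145 -0.56999799] [ 0.12275272 -0.00238099 -0.5873041 ] [-0.0050277   0.00073574 -0.03463402] [-0.31224518 -0.00305241 -0.94999665] [-0.703  0.906  0.519  1.787 -0.998  0.509 -0.598] [-0.10857854  0.54557908  0.0119441 ]
```

Request:
{"name": "arm_command", "arguments": {
  "dr": [
    [0, 0, 0],
    [0, 0, 0],
    [0, 0, 0],
    [0, 0, 0],
    [0, 0, 0],
    [0, 0, 0],
    [0, 0, 0],
    [0, 0, 0],
    [0, 0, 0]
  ],
  "delta_pos": [
    [-0.02, 0, -0.06],
    [-0.04, 0, -0.13],
    [-0.07, 0, -0.21],
    [-0.1, 0, -0.3],
    [-0.13, 0, -0.4],
    [-0.16, 0, -0.48],
    [-0.19, 0, -0.57],
    [-0.19, 0, -0.57],
    [-0.19, 0, -0.57]
  ],
  "fingers": [-1, -1, -1, -1, -1, -1, -1, -1, -1]
}}

```text
time_s: 5.95
tcp_pos: [0.5105, 0.2075, 0.1856]
tcp_rot: [0.965, 0.243, 0.099, -0.027]
contact_force: [-0.3, -0.1, -2.1]
grip_width: 0.502
finger_force: 61.2
```

Run:
```python
from h import *
from bench import readout
s=readout.observe(); print(s['q'].round(3))
# target above midpoint
L=np.array([.5689,-.0563]);Rr=np.array([.4929,-.3044]);m=(L+Rr)/2;print(m,np.linalg.norm(L-Rr))
e=(L-Rr)/np.linalg.norm(L-Rr); by=np.array([*e,0]); bx=np.array([e[1],-e[0],0]);print(bx)
# tool leans back 18 deg: points toward robot; foot axis upright
Rt=tilt(-18,bx,-by)
rel(np.array([*m,.30]),Rt)
a=grab('wrist','wrist4');b=grab('scene','scene4');
cv2.imwrite('pics/v4.png',np.hstack([cv2.imread('pics/wrist4.png')[100:350,120:400],cv2.resize(cv2.imread('pics/scene4.png')[130:255,90:440],None,fx=1.48,fy=2)[:250]]))
```

```text
[-0.772  0.748  0.633  1.874 -0.892  0.596 -0.652]
[ 0.5309  -0.18035] 0.2594794982267385
[ 0.9561449  -0.29289405  0.        ]
dr [ 0.0503 -0.6249  1.0164] dp [-0.9238  2.3384 -0.981 ] rows turn 6.255904550330852 rows shift 8.096575027766118
```

View pics/v4.png

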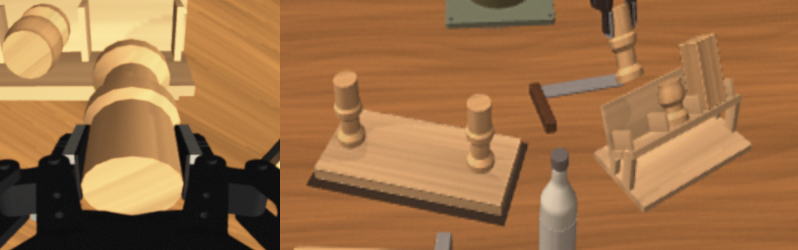

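Request:
{"name": "arm_command", "arguments": {
  "dr": [
    [0, -0.05, 0.05],
    [0, -0.1, 0.1],
    [0, -0.15, 0.2],
    [0, -0.2, 0.3],
    [0, -0.25, 0.4],
    [0, -0.3, 0.5],
    [0, -0.3, 0.5],
    [0, -0.3, 0.5]
  ],
  "delta_pos": [
    [-0.1, 0.05, -0.25],
    [-0.15, 0.15, -0.5],
    [-0.2, 0.35, -0.7],
    [-0.25, 0.55, -0.75],
    [-0.3, 0.75, -0.75],
    [-0.38, 0.98, -0.75],
    [-0.38, 0.98, -0.75],
    [-0.38, 0.98, -0.75]
  ],
  "fingers": [-1, -1, -1, -1, -1, -1, -1, -1]
}}

```text
time_s: 6.85
tcp_pos: [0.5111, 0.0396, 0.2828]
tcp_rot: [0.998, 0.051, -0.022, -0.017]
contact_force: [-0.5, 0.6, -1.6]
grip_width: 0.5
finger_force: 62.1
```

```bash
cat >> h.py <<'E'
L=np.array([.5689,-.0563]);Rr=np.array([.4929,-.3044]);mid=(L+Rr)/2
e=(L-Rr)/np.linalg.norm(L-Rr); by=np.array([*e,0]); bx=np.array([e[1],-e[0],0])
E
python3 - <<'E'
from h import *
from bench import readout
s=readout.observe(); print(s['q'].round(3))
rel(np.array([*mid,.26]),tilt(-18,bx,-by))
E
```

```text
[-0.559  0.727  0.915  1.592 -0.626  1.191 -0.962]
dr [ 0.0454 -0.3327  0.5093] dp [-0.0131  1.4768  0.0997] rows turn 3.1957135436482056 rows shift 4.440668028154197
```

Request:
{"name": "arm_command", "arguments": {
  "dr": [
    [0, -0.1, 0.1],
    [0.01, -0.2, 0.2],
    [0.03, -0.25, 0.4],
    [0.04, -0.33, 0.5],
    [0.05, -0.33, 0.51],
    [0.05, -0.33, 0.51],
    [0.05, -0.33, 0.51]
  ],
  "delta_pos": [
    [0, 0.15, 0],
    [0, 0.4, 0],
    [0, 0.6, 0],
    [0, 0.8, 0],
    [-0.01, 1.0, 0],
    [-0.01, 1.0, 0],
    [-0.01, 1.0, 0]
  ],
  "fingers": [-1, -1, -1, -1, -1, -1, -1]
}}

```text
time_s: 7.55
tcp_pos: [0.525, -0.1087, 0.2777]
tcp_rot: [0.977, -0.146, -0.153, -0.025]
contact_force: [0.0, 0.7, -2.3]
grip_width: 0.497
finger_force: 62.2
```

Run:
```python
from h import *
from bench import readout
s=readout.observe(); print(s['q'].round(3))
rel(np.array([*mid,.22]),tilt(-18,bx,-by))
```

```text
[-0.175  0.926  0.94   1.219 -0.604  1.621 -1.159]
dr [-0.0057 -0.0026  0.0025] dp [0.2866 0.4474 0.3098] rows turn 0.03539279482320063 rows shift 1.8450722475264048
```

Request:
{"name": "arm_command", "arguments": {
  "dr": [
    [0, 0, 0],
    [0, 0, 0],
    [0, 0, 0],
    [0, 0, 0],
    [0, 0, 0],
    [0, 0, 0],
    [0, 0, 0]
  ],
  "delta_pos": [
    [0.05, 0.1, 0.05],
    [0.12, 0.2, 0.1],
    [0.19, 0.3, 0.2],
    [0.25, 0.4, 0.3],
    [0.29, 0.45, 0.31],
    [0.29, 0.45, 0.31],
    [0.29, 0.45, 0.31]
  ],
  "fingers": [-1, -1, -1, -1, -1, -1, -1]
}}

```text
time_s: 8.25
tcp_pos: [0.5312, -0.1811, 0.2206]
tcp_rot: [0.977, -0.146, -0.153, -0.025]
contact_force: [0.2, -0.4, -0.8]
grip_width: 0.502
finger_force: 62.2
```

Run:
```python
from h import *
from bench import readout
s=readout.observe(); print(s['q'].round(3)); rel(np.array([*mid,.22]),tilt(-18,bx,-by))
for n in ('scene','side','wrist'): grab(n,n+'5')
c=lambda t,x,y,w,h,k:cv2.resize(cv2.imread(f'pics/{t}.png')[y:y+h,x:x+w],None,fx=k,fy=k,interpolation=cv2.INTER_CUBIC)
a=c('scene5',100,125,160,120,2.5);b=c('side5',230,40,160,180,2.5)
o=np.zeros((600,800,3),np.uint8);o[:300,:400]=a;o[:450,400:]=b
o[300:,:400]=c('wrist5',0,0,512,384,.78125);cv2.imwrite('pics/v5.png',o)
```

```text
[-0.041  1.018  0.904  1.195 -0.623  1.542 -1.062]
dr [-0.0054 -0.0033  0.0019] dp [-0.0024 -0.0044  0.0048] rows turn 0.03438492512179903 rows shift 0.02078167812135468
```

View pics/v5.png

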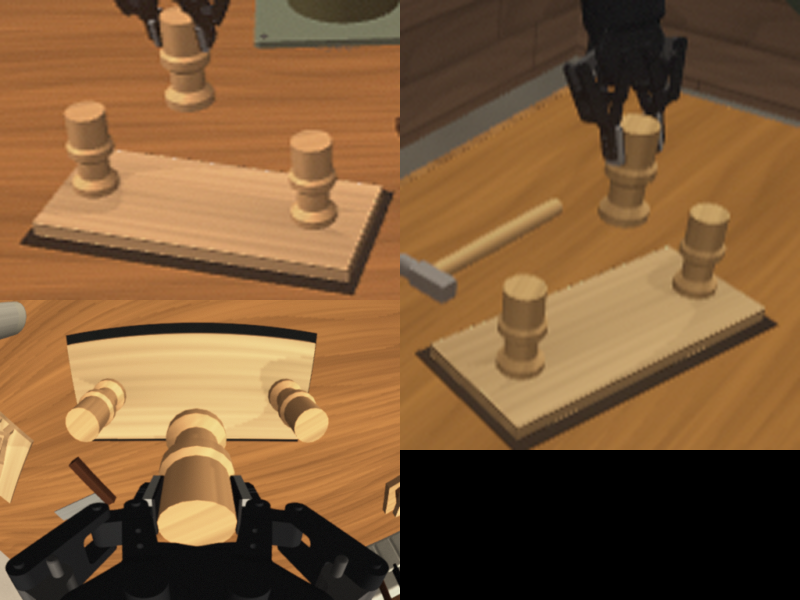

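Run:
```python
from h import *
o=np.zeros((600,800,3),np.uint8)
for j,t,cs in ((0,'scene5',[(174,149),(225,196),(137,184)]),(1,'side5',[(323,108),(278,170),(351,140)])):
    im=cv2.imread(f'pics/{t}.png')
    for i,(x,y) in enumerate(cs):
        o[j*300:j*300+299,i*266:i*266+260]=cv2.resize(im[y-23:y+23,x-20:x+20],(260,299),interpolation=cv2.INTER_CUBIC)
cv2.imwrite('pics/v6.png',o)
```

```text
(no output)
```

View pics/v6.png

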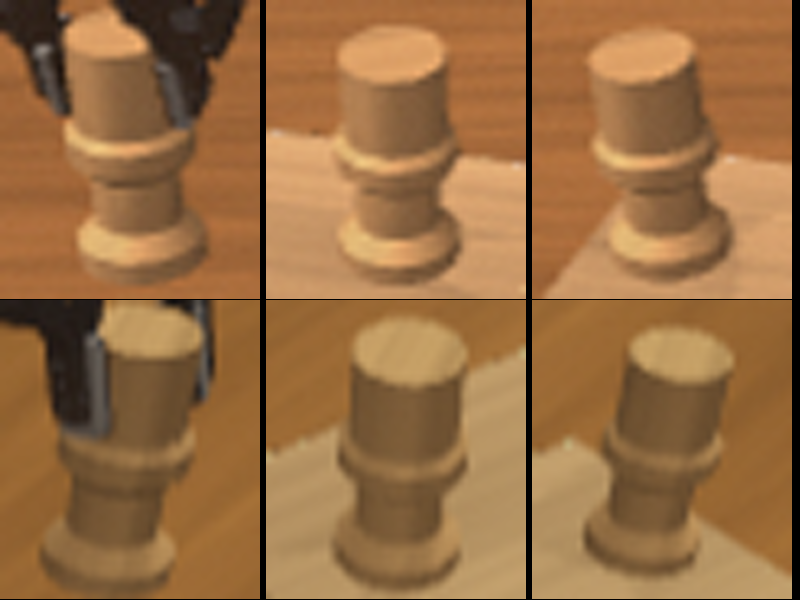

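Run:
```python
from h import *
S=load('scene5');D=load('side5')
C={'held':((174,149),(323,108),(128.5,148),(142,247),(125.5,157),(108,257)),
'L':((225,196),(278,170),(129.5,158),(132.5,248),(136,163),(130.5,254)),
'R':((137,184),(351,140),(122.5,155),(137,246),(129.5,150),(110.5,240))}
for n,(cs,cd,sc,sf,dc,df) in C.items():
    r=lambda f,c,p: ray(f,c[0]-20.5+(p[0]+.5)/6.5,c[1]-23.5+(p[1]+.5)/6.5)
    a,e1=tri([r(S,cs,sc),r(D,cd,dc)]);b,e2=tri([r(S,cs,sf),r(D,cd,df)])
    v=a-b;v/=np.linalg.norm(v); ang=np.degrees
    print(n,'collar',a.round(4),'flange',b.round(4),np.round(e1+e2,4),'len',np.linalg.norm(a-b).round(4),'lean bx,by deg',ang([v@bx,v@by]).round(1))
```

```text
held collar [ 0.5343 -0.1847  0.2049] flange [ 0.5356 -0.1838  0.1603] [0.0007 0.0007 0.0001 0.0001] len 0.0446 lean bx,by deg [-1.2 -1.7]
L collar [ 0.5661 -0.0562  0.0675] flange [ 0.5658 -0.0564  0.0205] [0.001 0.001 0.001 0.001] len 0.047 lean bx,by deg [0.3 0.3]
R collar [ 0.4912 -0.3066  0.0705] flange [ 0.4909 -0.3067  0.0221] [0.0003 0.0003 0.0002 0.0002] len 0.0483 lean bx,by deg [0.3 0.2]
```

Run:
```python
from h import *
from bench import readout
s=readout.observe();R=Ro.from_quat(s['tcp_rot']);p=s['tcp_pos'];print(p)
d=np.array([-.0072,.0023,0])+.0013*bx; print('lateral world',d)
print(R.inv().apply(d)/.15, R.inv().apply([0,0,-.1])/.15,R.inv().apply([0,0,-.01])/.15)
```

```text
[ 0.53129736 -0.18082809  0.22075955]
lateral world [-0.00595701  0.00191924  0.        ]
[-0.03971402 -0.00062847  0.01277759] [0.20413948 0.00304527 0.63463552] [0.02041395 0.00030453 0.06346355]
```

Request:
{"name": "arm_command", "arguments": {
  "dr": [
    [0, -0.025, 0],
    [0, -0.025, 0],
    [0, -0.025, 0],
    [0, -0.025, 0],
    [0, -0.025, 0],
    [0, -0.025, 0],
    [0, -0.025, 0],
    [0, -0.025, 0],
    [0, -0.025, 0],
    [0, -0.025, 0]
  ],
  "delta_pos": [
    [-0.04, 0, 0.013],
    [-0.01, 0, 0.1],
    [0.025, 0, 0.213],
    [0.06, 0, 0.324],
    [0.1, 0, 0.448],
    [0.135, 0, 0.557],
    [0.165, 0, 0.65],
    [0.19, 0.002, 0.728],
    [0.21, 0.003, 0.79],
    [0.21, 0.003, 0.79]
  ],
  "fingers": [-1, -1, -1, -1, -1, -1, -1, -1, -1, -1]
}}

```text
time_s: 9.4
tcp_pos: [0.5246, -0.1793, 0.0967]
tcp_rot: [0.975, -0.146, -0.164, -0.027]
contact_force: [0.0, 0.2, -1.6]
grip_width: 0.498
finger_force: 62.2
```

Run:
```python
from h import *
from bench import readout
s=readout.observe();R=Ro.from_quat(s['tcp_rot']);p=s['tcp_pos'];print(p,s['q'].round(2))
print('want xy',[.5313-.006,-.1808+.0019])
print(R.inv().apply(np.array([.5253,-.1789,p[2]])-p)/.15,R.inv().apply([0,0,-.01])/.15)
for n in ('scene','side'): grab(n,n+'7')
o=np.zeros((600,800,3),np.uint8)
for j,t,cs in ((0,'scene7',[(182,190),(225,196),(137,184)]),(1,'side7',[(315,156),(278,170),(351,140)])):
    im=cv2.imread(f'pics/{t}.png')
    for i,(x,y) in enumerate(cs):
        o[j*300:j*300+299,i*266:i*266+260]=cv2.resize(im[y-23:y+23,x-20:x+20],(260,299),interpolation=cv2.INTER_CUBIC)
cv2.imwrite('pics/v7.png',o)
print([proj(load(n+'7'),[.5285,-.1815,.065]) for n in('scene','side')])
```

```text
[ 0.52459476 -0.17926188  0.09671997] [-0.04  1.17  0.84  1.32 -0.71  1.33 -1.  ]
want xy [0.5253, -0.17889999999999998]
[ 0.00358481 -0.00368505 -0.00122256] [0.02178713 0.00029174 0.0630054 ]
[array([179.44037688, 191.79269195]), array([316.5297339 , 155.85517714])]
```

Request:
{"name": "arm_command", "arguments": {
  "dr": [
    [0, 0, 0],
    [0, 0, 0],
    [0, 0, 0],
    [0, 0, 0],
    [0, 0, 0],
    [0, 0, 0],
    [0, 0, 0]
  ],
  "delta_pos": [
    [0.008, -0.003, 0.012],
    [0.012, -0.003, 0.025],
    [0.017, -0.003, 0.038],
    [0.021, -0.003, 0.05],
    [0.026, -0.003, 0.063],
    [0.026, -0.003, 0.063],
    [0.026, -0.003, 0.063]
  ],
  "fingers": [-1, -1, -1, -1, -1, -1, -1]
}}

```text
time_s: 10.2
tcp_pos: [0.5256, -0.1792, 0.0876]
tcp_rot: [0.975, -0.146, -0.163, -0.027]
contact_force: [-0.1, -0.3, -2.0]
grip_width: 0.503
finger_force: 62.2
```

Request:
{"name": "arm_command", "arguments": {
  "dr": [
    [0, 0, 0],
    [0, 0, 0],
    [0, 0, 0]
  ],
  "delta_pos": [
    [0.003, 0, 0.008],
    [0.004, 0, 0.013],
    [0.004, 0, 0.013]
  ],
  "fingers": [-1, -1, -1]
}}

```text
time_s: 10.5
tcp_pos: [0.5255, -0.1791, 0.0854]
tcp_rot: [0.975, -0.146, -0.163, -0.027]
contact_force: [0.4, 0.5, -1.6]
grip_width: 0.502
finger_force: 62.2
```

Request:
{"name": "arm_command", "arguments": {
  "dr": [
    [0, 0, 0],
    [0, 0, 0],
    [0, 0, 0]
  ],
  "delta_pos": [
    [0.002, 0, 0.006],
    [0.004, 0, 0.011],
    [0.004, 0, 0.011]
  ],
  "fingers": [-1, -1, -1]
}}

```text
time_s: 10.8
tcp_pos: [0.5256, -0.1791, 0.0846]
tcp_rot: [0.975, -0.146, -0.163, -0.027]
contact_force: [-1.5, 2.2, 11.8]
grip_width: 0.5
finger_force: 63.8
```

Request:
{"name": "arm_command", "arguments": {
  "dr": [
    [0, 0, 0],
    [0, 0, 0],
    [0, 0, 0]
  ],
  "delta_pos": [
    [0.002, 0, 0.004],
    [0.002, 0, 0.007],
    [0.002, 0, 0.007]
  ],
  "fingers": [-1, -1, -1]
}}

```text
time_s: 11.1
tcp_pos: [0.5256, -0.1791, 0.0845]
tcp_rot: [0.975, -0.146, -0.163, -0.027]
contact_force: [-4.3, 5.8, 27.4]
grip_width: 0.503
finger_force: 65.1
```

Request:
{"name": "arm_command", "arguments": {
  "dr": [
    [0, 0, 0],
    [0, 0, 0],
    [0, 0, 0]
  ],
  "delta_pos": [
    [-0.003, 0, -0.009],
    [-0.003, 0, -0.009],
    [-0.003, 0, -0.009]
  ],
  "fingers": [-1, -1, -1]
}}

```text
time_s: 11.4
tcp_pos: [0.5256, -0.1791, 0.0846]
tcp_rot: [0.975, -0.146, -0.163, -0.027]
contact_force: [-0.3, 2.1, 10.0]
grip_width: 0.5
finger_force: 63.1
```

Run:
```python
from h import *
from bench import readout
s=readout.observe();print(s['torque'],s['contact_force'])
```

```text
[ 0.36098621  0.37227818 -0.06161224] [-0.26497789  2.11687658  9.99852487]
```

Light contact with the panel. Opening slowly.

Request:
{"name": "arm_command", "arguments": {
  "dr": [
    [0, 0, 0],
    [0, 0, 0],
    [0, 0, 0],
    [0, 0, 0],
    [0, 0, 0],
    [0, 0, 0],
    [0, 0, 0],
    [0, 0, 0],
    [0, 0, 0],
    [0, 0, 0]
  ],
  "delta_pos": [
    [-0.001, 0, -0.003],
    [-0.001, 0, -0.003],
    [-0.001, 0, -0.003],
    [-0.001, 0, -0.003],
    [-0.001, 0, -0.003],
    [-0.001, 0, -0.003],
    [-0.001, 0, -0.003],
    [-0.001, 0, -0.003],
    [-0.001, 0, -0.003],
    [-0.001, 0, -0.003]
  ],
  "fingers": [0.0, 0.05, 0.1, 0.15, 0.2, 0.3, 0.5, 0.7, 1, 1]
}}

```text
time_s: 12.4
tcp_pos: [0.5256, -0.1791, 0.0846]
tcp_rot: [0.975, -0.146, -0.163, -0.027]
contact_force: [-1.0, 0.2, 0.4]
grip_width: 0.994
finger_force: 0.0
```

Request:
{"name": "arm_command", "arguments": {
  "dr": [
    [0, 0, 0],
    [0, 0, 0],
    [0, 0, 0],
    [0, 0, 0],
    [0, 0, 0],
    [0, 0, 0],
    [0, 0, 0],
    [0, 0, 0],
    [0, 0, 0],
    [0, 0, 0]
  ],
  "delta_pos": [
    [0, 0, 0],
    [0, 0, 0],
    [0, 0, -0.05],
    [0, 0, -0.15],
    [0, 0, -0.25],
    [0, 0, -0.4],
    [0, 0, -0.55],
    [0, 0, -0.7],
    [0, 0, -0.85],
    [0, 0, -0.85]
  ],
  "fingers": [1, 1, 1, 1, 1, 1, 1, 1, 1, 1]
}}

```text
time_s: 13.4
tcp_pos: [0.566, -0.1927, 0.2079]
tcp_rot: [0.976, -0.146, -0.161, -0.026]
contact_force: [0.1, -0.6, -0.4]
grip_width: 0.999
finger_force: 0.0
```

Run:
```python
from h import *
for n in ('scene','side'): grab(n,n+'8')
o=np.zeros((600,800,3),np.uint8)
for j,t,cs in ((0,'scene8',[(180,190),(225,196),(137,184)]),(1,'side8',[(316,156),(278,170),(351,140)])):
    im=cv2.imread(f'pics/{t}.png')
    for i,(x,y) in enumerate(cs):
        o[j*300:j*300+299,i*266:i*266+260]=cv2.resize(im[y-23:y+23,x-20:x+20],(260,299),interpolation=cv2.INTER_CUBIC)
cv2.imwrite('pics/v8.png',o)
```

```text
(no output)
```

View pics/v8.png

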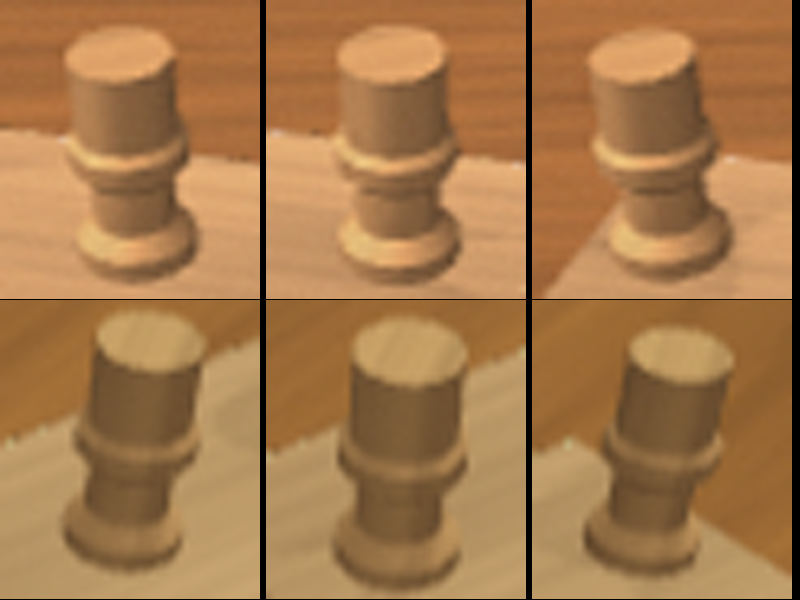

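It stands upright and free on the base. The scene crop puts the flange centre at about (137, 247) and the side crop at about (124, 237). I'll check its position against the glued feet measured the same way.

Run:
```python
from h import *
S=load('scene8');D=load('side8')
C={'held':((180,190),(316,156),(126.5,156),(137,247),(137.5,147),(124,237)),
'L':((225,196),(278,170),(129.5,158),(132.5,248),(136,163),(130.5,254)),
'R':((137,184),(351,140),(122.5,155),(137,246),(129.5,150),(110.5,240))}
P={}
for n,(cs,cd,sc,sf,dc,df) in C.items():
    r=lambda f,c,p: ray(f,c[0]-20.5+(p[0]+.5)/6.5,c[1]-23.5+(p[1]+.5)/6.5)
    a,_=tri([r(S,cs,sc),r(D,cd,dc)]);b,_=tri([r(S,cs,sf),r(D,cd,df)]);P[n]=(a,b)
    v=a-b;v/=np.linalg.norm(v);print(n,b.round(4),'lean',np.degrees([v@bx,v@by]).round(1))
for i in (0,1):
    d=P['held'][i]-(P['L'][i]+P['R'][i])/2;print('off bx,by,z mm',(1e3*np.array([d@bx,d@by,d[2]])).round(1))
```

```text
held [ 0.5278 -0.1815  0.0204] lean [ 0.2 -0.4]
L [ 0.5658 -0.0564  0.0205] lean [0.3 0.3]
R [ 0.4909 -0.3067  0.0221] lean [0.3 0.2]
off bx,by,z mm [-0.6 -0.6 -1. ]
off bx,by,z mm [-0.5 -0.1 -0.9]
```

Within 1 mm of the midpoint and upright, so I'm handing in.

```bash
python3 -c "
from bench import manip
print(manip.finish_job())"
```

```text
the job is handed in; nothing more can be done
None
```

The turned foot stands upright and released on the base, measured within about 1 mm of the midpoint between the two glued feet. The job was handed in at about 13.5 s, and no verdict came back.

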